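Load a core into the pinch-locked impregnating pot

TASK

The bare steel ring core lying between the bigger core and the roll of tape has to go into the impregnating pot. Open the pot (pinch the lid's two tabs together and, keeping them pinched, turn the lid anticlockwise until its lugs are out from under the claws, then lift it off and lay it on the bench), set the core down flat on the pot's floor without dropping it, and put the lid back: tabs pinched, turned clockwise against the stops, then let go so that both latch bolts spring out fully into their notches. Leave the bigger core, the tape and the varnish bottle where they are.

Things in the scene. Friction and masses are not known exactly. Their poses are not given: they have to be found in the camera images.
- pot: Round aluminium pot, fixed to the bench by a 150 mm square foot plate. Origin: underside centre (bench level), z up, x towards the small brass drain cock on its side, 47 mm high, reaching 110 mm out. Wall outside diameter 124, inside 112; floor 12 above the bench. On top a head ring, outside diameter 152, top edge 65 above the bench. Moves between runs, never within one.
- pot_seat (a point): Centre of the mouth (108 mm wide) at the seat, 52 mm above the bench; axes as the pot. The ring round the seat is 139 wide inside, 12 high. Two claws at +x and -x, each 34 deg wide, reach in to radius 62, underside 7 above the seat; a stop stands by each claw's clockwise end, seen from above. Two notches, 22 mm wide, right through the ring at +y and -y.
- lid_grip (a point): Middle of the pinch grip on the lid's axis, 32 mm above the lid's underside (84 above the bench when shut); z up. Lid: plate 120 wide, 5 thick, two lugs at +x and -x, each 30 deg wide, out to radius 67; tabs at +y and -y; a fixed hub 26 mm wide between them; tab tops 49 above the underside. 0.36 kg. Shut: x along the pot's x (either way round).
- tab_a_face (a point): Middle of the outer face of the tab on the lid's +y side, 28 mm from the lid's axis when sprung out, level with lid_grip. The tab is an upright black plate 30 mm wide, 40 high, 6 thick, flat outside; the other tab mirrors it at -y, so the tabs are 56 mm across, 41 when fully pinched.
- tab_a (a joint): Inward slide of the +y tab, m: 0 = sprung fully out, 0.0075 = pinched fully in (about 7 N each). It carries a latch bolt 12 mm wide, nose 8, 6 to 11 mm above the lid's underside: tip at radius 73.5 out (through a notch, lid cannot turn), 66 in (clear of the ring, inside radius 69.5). Resting on the ring off its notch it reads about 0.004.
- tab_b (a joint): Same for the -y tab. Shut lid: lugs under the claws, bolts in the notches. Turning it 46 deg anticlockwise from above (33 to 58 will do) brings lugs and bolts clear of claws and stops, and only there the lid goes out or in. Clockwise the stops end the turn 1 to 2 deg past the shut angle; the bolts have about 4 deg of play in the notches, so let go at the stop.
- core_mid (a point): Centre of the core to load: a grey strip-wound steel ring lying flat, outside diameter 64 mm, 22 high, 0.26 to 0.43 kg; treat its hole as closed and take it across its outside. Its x axis is the free direction: neighbours lie close by at about +y and -y.
- big_core_mid (a point): Centre of the bigger grey steel core, 80 mm outside, 26 high, lying next to the core to load. To be left alone.
- tape_roll_mid (a point): Centre of a roll of tape, 86 mm outside, 20 high, lying flat on the other side of the core to load. To be left alone.
- varnish_bottle_mid (a point): Middle of an upright bottle, 51 mm wide, 140 mm tall, at the back of the work area. To be left alone, standing.
- fixture_mid (a point): Centre of the top of the base plate of a fixed clamp fixture that is not used: plate 110 mm (x) by 200 mm (y), 12 high, its clamp arm and red handle above it up to 160 mm high. The bench top ends at x = 0.33 on the robot's side.
There are look-alikes about, which are no part of the job. Leave any purple look-alike of the part that bears core_mid alone.

How it is judged:
By the outcome, as a careful person would: the job done as asked, in the order asked, and still so for the second after the job is handed in, with the robot touching nothing.
It also fails if it takes over 72 s, if anything falls off the work surface, if the arm or the gripper's body presses on something with over 40 N, if the wrist force passes 120 N, or if a joint passes its speed limit or range.

ROBOT

A 6-joint arm with a two-finger parallel gripper is mounted at the origin on a cart in front of the work surface, level with it; the furniture and walls round the work are solid. World frame = base frame: x ahead of the robot, y to its left, z up, the work surface at z = 0. Lengths are in m, angles in rad, forces in N, time in s.
With the tool pointing down it reaches from about 0.325 to 0.775 m from the base axis. Payload 5.5 kg.
Tool frame: the origin (TCP) lies at the very end of the fingers, on their centre line; the grasp point (between the pads) lies 19 mm behind it (manip.hold_point_z is the z of the grasp point in the tool frame, in m); z points along the fingers, y is the line along which they close (so a half turn about z gives the same grasp; the last joint's range is limited). The gripper opens to 88 mm and grips with 3 to 60 N. Pads are 20 mm wide; open, the fingers measure 115 mm over their backs; the gripper's body (75 mm by 178 mm) begins 61 mm behind the grasp point.
Start: joints at [1.173, 0.091, 1.231, -0, 1.82, -0.057], TCP at [0.201, 0.566, 0.188] pointing down, gripper open.
Joint ranges: [-2.87, 2.87], [-0.86, 2.18], [0.17, 2.46], [-1.51, 4.65], [0.06, 2.69], [-2.65, 2.65]. Speed limits (rad/s): [2.57, 2.57, 3.01, 3.14, 3.14, 3.14].

INTERFACE

Orientations are given as a 3x3 rotation matrix whose columns are the frame's x, y, z axes.
In Python, from cell import manip gives the robot as it stands. The module is installed in compiled form; this text tells all that it offers.
- The arm moves only by the shell command python3 -m inch 'ROWS' [FORCE]. ROWS is JSON, a list of rows, each a list of 7 numbers: the shift along the world's x, y, z each as a share of 0.15 m, from -1 to 1, then the turn, a rotation vector about the world's x, y, z each as a share of pi rad, from -1 to 1, then the closure, from -1 (fully open) to 1 (shut). A call has 1 to 10 rows; each row is the pose to reach, as a shift and turn from the pose commanded when the call began, turning the shorter way round; what a row does not reach only later rows make up. A row lasts 1/10 s, in which the tool goes at most 50 mm and 8.59 degrees, less where a joint would pass 70% of its speed; a pose out of reach is approached as far as the arm can. A call with a number of a shift or a turn outside -1 to 1 is refused whole. A call with a gripper value outside its range is refused whole. The fingers move at their own pace and stop on an object; FORCE is the grip in N (left out, the last holds). Time passes only in rows, so rows that repeat a pose let the fingers close. It gives the time, the measured TCP pose, the force, the opening and the grip force at its end, in the units of the state.
- manip.get_state(): the state, without advancing time (a new reading comes with each control period).
- manip.capture(name): name is "scene" or "top"; returns a dict with "pixels" (384x512x3 uint8, red, green, blue), "K" (3x3 intrinsics, pixels), "R" (3x3) and "t" (3): a world point X has camera coordinates R X + t. Camera axes: x right, y down, z forward; pixel columns grow to the right and rows downward; lengths in m; the calibration is good to about 2 mm. A picture is of the moment at which its call begins. There is no depth.
- manip.sign_off(): hands the job in; it is judged then, once.
The state is a dict: "clock": time; "joint_positions": joint angles; "dq": joint speeds; "tau": joint torques, N m; "tool_pos": TCP position; "ee_rot": TCP orientation; "force": force on the tool from outside, world axes, zero at the start; "ft_torque": the same for the moment, N m; "grip_width": finger opening in m; "gripper_force": force on a finger pad.
Only numpy, scipy, OpenCV 4.12 (cv2) and the standard library are available. Lean on these libraries where they do the work, as an engineer would, in place of code of your own. Each camera call takes 0.05 s, during which the arm holds its last target. There are 200 camera calls.

## Working session

There is one attempt and no reset: what is moved stays moved. The work goes in short steps, Python scripts to look and compute and a shell command to move; the robot and the scene stay as the last step left them, time stands still between calls to the robot, and variables do not carry over. Pictures are saved under pics/ and viewed, at most 10 in all, crops included, and the job is handed in when it is done.

```bash
mkdir -p pics; cat > h.py <<'E'
import numpy as np, cv2
from cell import manip
def cap(n,f=None):
    c=manip.capture(n)
    if f: cv2.imwrite('pics/'+f,c['pixels'][:,:,::-1])
    return c
def ray(c,u,v,z):
    K,R,t=[np.array(c[k]) for k in ('K','R','t')]
    o=-R.T@t; d=R.T@np.linalg.inv(K)@[u,v,1.]
    return o+d*(z-o[2])/d[2]
def proj(c,X):
    p=np.array(c['K'])@(np.array(c['R'])@X+c['t']); return p[:2]/p[2]
E
python3 - <<'E'
from h import *
for n in('scene','top'):
    c=cap(n,n+'0.png'); print(n,np.round(-np.array(c['R']).T@c['t'],3),np.round(c['R'],3).tolist(),c['K'][0][0])
    np.savez('pics/'+n+'0.npz',**c)
s=manip.get_state(); print({k:np.round(v,3).tolist() for k,v in s.items()})
E
```

```text
scene [-0.05  -0.916  0.766] [[0.85, -0.527, -0.005], [-0.282, -0.447, -0.849], [0.445, 0.723, -0.529]] 406.3529115507825
top [0.354 0.035 1.405] [[-0.029, -1.0, 0.012], [-0.991, 0.027, -0.129], [0.128, -0.016, -0.992]] 446.03805345724936
{'clock': 0.1, 'joint_positions': [1.173, 0.092, 1.232, -0.0, 1.82, -0.057], 'dq': [-0.002, -0.001, -0.004, 0.002, 0.001, 0.001], 'tau': [0.003, -44.786, -40.757, 0.07, 0.028, -0.0], 'tool_pos': [0.2, 0.565, 0.187], 'ee_rot': [[-0.942, 0.334, -0.001], [0.334, 0.942, -0.002], [0.0, -0.002, -1.0]], 'force': [-0.141, 0.185, 0.031], 'ft_torque': [0.024, 0.001, -0.004], 'gripper_force': 0.0, 'grip_width': 0.088}
```

View pics/scene0.png

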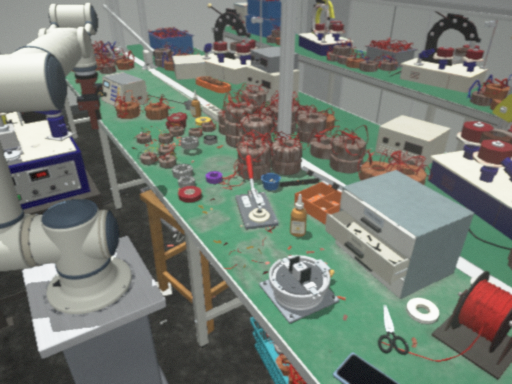

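View pics/top0.png

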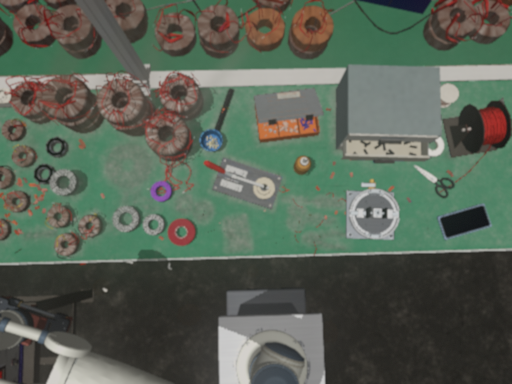

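The scene and top views show the pot at top (373,214), with the cock at about (370,184). The target core is at (153,224), between the big core (125,218) and the red tape (181,232). The purple look-alike is at (161,190), and the bottle is at (303,164). I'll enlarge these.

```bash
python3 - <<'E'
from h import *
a=cv2.imread('pics/top0.png')
b=cv2.imread('pics/scene0.png')
r=lambda i,x,y,w,h,k:cv2.resize(i[y:y+h,x:x+w],None,fx=k,fy=k,interpolation=cv2.INTER_CUBIC)
A=r(a,335,170,80,75,5); B=r(a,100,190,100,60,4); C=r(b,255,240,90,80,5)
im=np.zeros((600,800,3),np.uint8)
A=cv2.resize(A,(400,375));C=cv2.resize(C,(400,356));B=cv2.resize(B,(375,225))
im[:375,:400]=A; im[:356,400:]=C; im[375:,:375]=B
cv2.imwrite('pics/crop0.png',im)
c=dict(np.load('pics/top0.npz'))
print('pot rough',ray(c,373,214,.065),'core',ray(c,153,224,.022),'cock',ray(c,370,183,.047))
E
```

```text
pot rough [ 0.44856549 -0.32170425  0.065     ] core [0.43949929 0.35014338 0.022     ] cock [ 0.54584135 -0.3230426   0.047     ]
```

View pics/crop0.png

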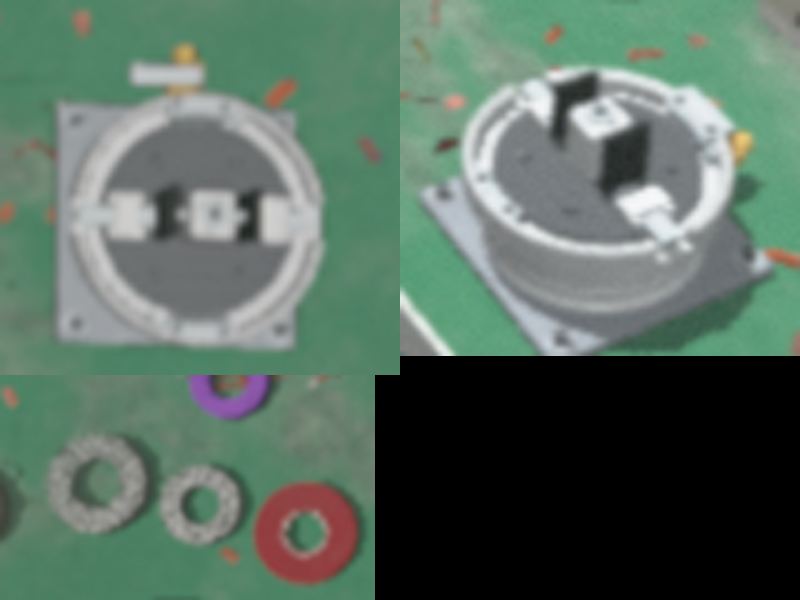

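The crop shows the pot head ring centred near top pixel (374.4,214), with the foot plate edges almost upright. The tabs lie left and right along world y, and the target ring core is near (153,224). Next I'll measure with masks.

```bash
cat > meas.py <<'E'
from h import *
def grey(c,box,sat=50):
    x,y,w,h=box; p=c['pixels'][y:y+h,x:x+w]
    hsv=cv2.cvtColor(cv2.resize(p,None,fx=4,fy=4,interpolation=cv2.INTER_CUBIC),cv2.COLOR_RGB2HSV)
    return hsv,lambda q:(np.asarray(q,float)+.5)/4-.5+[x,y]
def big(m):
    cs,_=cv2.findContours(m.astype(np.uint8),cv2.RETR_EXTERNAL,cv2.CHAIN_APPROX_NONE)
    return max(cs,key=cv2.contourArea)[:,0]
def circ(c,px,z):
    P=np.array([ray(c,*q,z)[:2] for q in px]); h=cv2.convexHull(P.astype(np.float32))[:,0].astype(float)
    A=np.c_[2*P,np.ones(len(P))]; s=np.linalg.lstsq(A,(P**2).sum(1),rcond=None)[0]
    return s[:2],np.sqrt(s[2]+s[0]**2+s[1]**2),P
E
python3 - <<'E'
from meas import *
c=dict(np.load('pics/top0.npz')); s=dict(np.load('pics/scene0.npz'))
for n,b,z in(('core',(138,210,29,29),.022),('big',(108,202,32,34),.026)):
    hs,f=grey(c,b); m=(hs[:,:,1]<60)
    k=big(m); o,r,P=circ(c,f(k),z); print(n,o,r)
# red tape
hs,f=grey(c,(164,215,34,34)); m=(hs[:,:,1]>110)&((hs[:,:,0]<10)|(hs[:,:,0]>170)); print('tape',circ(c,f(big(m)),.02)[:2])
# pot
hs,f=grey(c,(335,170,80,75)); m=(hs[:,:,1]<60)
k=f(big(m)); P=np.array([ray(c,*q,.006)[:2] for q in k])
y0=P[:,1].max(); x0=P[:,0].min(); print('plate ext',y0,x0)
e=P[(P[:,1]>y0-.006)&(abs(P[:,0]-.445)<.05)]; print('left edge yaw deg',-np.degrees(np.polyfit(e[:,0],e[:,1],1)[0])*-1)
e=P[(P[:,0]<x0+.006)&(abs(P[:,1]+.315)<.05)]; print('bottom edge yaw', -np.degrees(np.polyfit(e[:,1],e[:,0],1)[0]))
# ring: bright pixels
v=(hs[:,:,2]>175)&(hs[:,:,1]<60); 
yy,xx=np.nonzero(v); Q=np.array([ray(c,*q,.065)[:2] for q in f(np.c_[xx,yy])]); 
o=np.array([.4486,-.326])
for _ in range(4):
    d=np.hypot(*(Q-o).T); W=Q[(d>.060)&(d<.079)]
    h=cv2.convexHull(W.astype(np.float32))[:,0]; (ox,oy),(a,b2),_a=cv2.fitEllipse(h); o=np.array([ox,oy]); 
print('ring',o,a,b2)
# tabs dark in top view at z .101
d=(hs[:,:,2]<60); n,l,st,ce=cv2.connectedComponentsWithStats(d.astype(np.uint8))
for i in range(1,n):
    if st[i,4]>60: print('dark',f(ce[i]),st[i,4],ray(c,*f(ce[i]),.101))
# scene check
O=np.array([*o,.065]); print('scene ring ctr',proj(s,O))
hs,f=grey(s,(255,240,90,80)); v=(hs[:,:,2]>150)&(hs[:,:,1]<70)
d=(hs[:,:,2]<60); n,l,st,ce=cv2.connectedComponentsWithStats(d.astype(np.uint8))
for i in range(1,n):
    if st[i,4]>60: print('dark',f(ce[i]),st[i,4])
for sg in(1,-1): print(proj(s,np.array([o[0],o[1]+sg*.028,.084])))
E
```

```text
core [0.44001261 0.35024409] 0.03473397667394734
big [0.45930407 0.43759304] 0.04552805879455819
tape (array([0.41348789, 0.2635714 ]), np.float64(0.0407498634565479))
plate ext -0.21150215199208744 0.36049688455668716
left edge yaw deg -2.6796512185310775Traceback (most recent call last):
  File "<stdin>", line 13, in <module>
    raise TypeError("expected non-empty vector for x")
TypeError: expected non-empty vector for x
```

```bash
python3 - <<'E'
from meas import *
c=dict(np.load('pics/top0.npz')); s=dict(np.load('pics/scene0.npz'))
px=c['pixels'].astype(int)
for r in(190,205,214,225,238): print(r,[tuple(px[r,u]) for u in range(340,356,2)])
def gm(c,b,th):
    x,y,w,h=b; p=cv2.resize(c['pixels'][y:y+h,x:x+w],None,fx=4,fy=4,interpolation=cv2.INTER_CUBIC).astype(int)
    return p,(p[:,:,1]-p[:,:,0]),lambda q:(np.asarray(q,float)+.5)/4-.5+[x,y]
for n,b,z in(('core',(138,210,29,29),.022),('big',(108,202,32,34),.026)):
    p,g,f=gm(c,b,0)
    for t in(8,15):
        m=(g<t)&(p[:,:,0]>95)
        print(n,t,circ(c,f(cv2.convexHull(big(m))[:,0]),z)[:2])
p,g,f=gm(c,(335,170,80,75),0); m=(g<15)&(p[:,:,0]>80)
k=f(big(m)); P=np.array([ray(c,*q,.006)[:2] for q in k])
print('plate ext',P.min(0),P.max(0))
y0,x0=P[:,1].max(),P[:,0].min()
e=P[(P[:,1]>y0-.008)&(abs(P[:,0]-.445)<.05)]; print(len(e),'left yaw',-np.degrees(np.polyfit(e[:,0],e[:,1],1)[0])*-1)
e=P[(P[:,0]<x0+.008)&(abs(P[:,1]+.325)<.05)]; print(len(e),'bottom yaw', -np.degrees(np.polyfit(e[:,1],e[:,0],1)[0]))
v=(p.min(2)>165); yy,xx=np.nonzero(v); Q=np.array([ray(c,*q,.065)[:2] for q in f(np.c_[xx,yy])]); o=np.array([.4486,-.326])
for _ in range(4):
    d=np.hypot(*(Q-o).T); W=Q[(d>.060)&(d<.080)]
    h=cv2.convexHull(W.astype(np.float32))[:,0]; (ox,oy),(a,b2),_a=cv2.fitEllipse(h); o=np.array([ox,oy])
print('ring',o,a,b2)
def dark(c,p,f,z,th=70):
    n,l,st,ce=cv2.connectedComponentsWithStats((p.max(2)<th).astype(np.uint8))
    for i in range(1,n):
        if st[i,4]>60: print('dark',f(ce[i]),st[i,4],ray(c,*f(ce[i]),z))
dark(c,p,f,.09)
p,g,f=gm(s,(255,240,90,80),0); dark(s,p,f,.084)
for sg in(1,-1): print(proj(s,np.array([o[0],o[1]+sg*.025,.081])))
v=(p.min(2)>150); k=big(v); Q=np.array([ray(s,*q,.065)[:2] for q in f(cv2.convexHull(k)[:,0])]); (q,w,a)=cv2.fitEllipse(Q.astype(np.float32)); print('scene ring',q,w)
p,g,f=gm(s,(170,155,35,35),0)
print('scene core pred',proj(s,np.array([.44,.35,.022])))
E
```

```text
190 [(np.int64(80), np.int64(130), np.int64(101)), (np.int64(81), np.int64(129), np.int64(102)), (np.int64(80), np.int64(121), np.int64(94)), (np.int64(109), np.int64(135), np.int64(118)), (np.int64(116), np.int64(133), np.int64(124)), (np.int64(112), np.int64(137), np.int64(124)), (np.int64(110), np.int64(137), np.int64(124)), (np.int64(102), np.int64(131), np.int64(116))]
205 [(np.int64(108), np.int64(128), np.int64(111)), (np.int64(112), np.int64(132), np.int64(114)), (np.int64(111), np.int64(135), np.int64(115)), (np.int64(121), np.int64(132), np.int64(128)), (np.int64(153), np.int64(158), np.int64(161)), (np.int64(138), np.int64(140), np.int64(139)), (np.int64(176), np.int64(176), np.int64(175)), (np.int64(197), np.int64(197), np.int64(196))]
214 [(np.int64(78), np.int64(128), np.int64(100)), (np.int64(77), np.int64(129), np.int64(100)), (np.int64(104), np.int64(124), np.int64(96)), (np.int64(123), np.int64(130), np.int64(126)), (np.int64(157), np.int64(161), np.int64(162)), (np.int64(181), np.int64(183), np.int64(183)), (np.int64(186), np.int64(190), np.int64(190)), (np.int64(1
[... 618 characters left out ...]
 np.int64(136), np.int64(125)), (np.int64(116), np.int64(137), np.int64(127)), (np.int64(124), np.int64(143), np.int64(135)), (np.int64(131), np.int64(147), np.int64(142))]
core 8 (array([0.43889929, 0.34909638]), np.float64(0.03158813546230249))
core 15 (array([0.43919768, 0.34983904]), np.float64(0.03239228824508732))
big 8 (array([0.45865799, 0.43328695]), np.float64(0.03916459823402695))
big 15 (array([0.4589357 , 0.43421126]), np.float64(0.0402112714956898))
plate ext [ 0.3723908  -0.42062983] [ 0.56644842 -0.22537999]Traceback (most recent call last):
  File "<stdin>", line 17, in <module>
    raise TypeError("expected non-empty vector for x")
TypeError: expected non-empty vector for x
```

Measurements are good enough, so I'll move over the pot now and refine its pose on arrival.

```bash
python3 -m inch '[[0.8,-1,0.6,0,0,-0.22,-1],[0.8,-1,0.6,0,0,-0.22,-1],[0.8,-1,0.6,0,0,-0.22,-1],[0.8,-1,0.6,0,0,-0.22,-1],[0.8,-1,0.6,0,0,-0.22,-1]]' 20
python3 -m inch '[[0.85,-1,0,0,0,-0.18,-1],[0.85,-1,0,0,0,-0.18,-1],[0.85,-1,0,0,0,-0.18,-1],[0.85,-1,0,0,0,-0.18,-1]]'
```

```text
clock: 0.6
tool_pos: [0.3232, 0.4129, 0.2814]
ee_rot: [[-0.505, 0.863, 0.004], [0.863, 0.505, 0.002], [0.0, 0.004, -1.0]]
force: [-0.7, 0.3, 0.1]
grip_width: 0.0877
gripper_force: 0.0
clock: 1.0
tool_pos: [0.449, 0.2636, 0.278]
ee_rot: [[0.032, 0.999, -0.0], [0.999, -0.032, -0.0], [-0.0, -0.0, -1.0]]
force: [0.8, 0.6, 0.5]
grip_width: 0.0877
gripper_force: 0.0
```

```bash
python3 - <<'E'
from meas import *
c=dict(np.load('pics/top0.npz')); s=dict(np.load('pics/scene0.npz'))
def gm(c,b):
    x,y,w,h=b; p=cv2.resize(c['pixels'][y:y+h,x:x+w],None,fx=4,fy=4,interpolation=cv2.INTER_CUBIC).astype(int)
    return p,(p[:,:,1]-p[:,:,0]),lambda q:(np.asarray(q,float)+.5)/4-.5+[x,y]
p,g,f=gm(c,(335,170,80,75)); m=(g<28)&(p[:,:,0]>80)
# plate left edge per row and bottom edge per column via g gradient
L=[];
for r in list(range(194,204))+list(range(226,238)):
    row=(c['pixels'][r,340:352,2].astype(float)+c['pixels'][r,340:352,0]); row=cv2.GaussianBlur(row[None],(3,1),0)[0]; d=np.diff(row); i=d.argmax(); L.append((r,340.5+i))
L=np.array(L); print('left cols',L[:,1])
w=abs(L[:,1]-np.median(L[:,1]))<1.5; q=np.polyfit(L[w,0],L[w,1],1); A=ray(c,np.polyval(q,195),195,.006);B=ray(c,np.polyval(q,237),237,.006); d=A-B; print('left yaw',np.degrees(np.arctan2(d[1],d[0])))
L=[]
for u in range(350,392):
    col=(c['pixels'][232:246,u,2].astype(float)+c['pixels'][232:246,u,0]); d=np.diff(col); L.append((u,232.5+d.argmin()))
L=np.array(L);w=abs(L[:,1]-np.median(L[:,1]))<1.6; q=np.polyfit(L[w,0],L[w,1],1); A=ray(c,350,np.polyval(q,350),.006);B=ray(c,392,np.polyval(q,392),.006); d=A-B; print('bottom yaw',-np.degrees(np.arctan2(d[0],d[1])),w.sum())
v=(p.min(2)>165); yy,xx=np.nonzero(v); Q=np.array([ray(c,*q,.065)[:2] for q in f(np.c_[xx,yy])]); o=np.array([.4486,-.326])
for _ in range(4):
    d=np.hypot(*(Q-o).T); W=Q[(d>.060)&(d<.080)]
    h=cv2.convexHull(W.astype(np.float32))[:,0]; (ox,oy),(a,b2),_a=cv2.fitEllipse(h); o=np.array([ox,oy])
print('ring',o,a,b2)
def dark(c,p,f,z,th=70):
    n,l,st,ce=cv2.connectedComponentsWithStats((p.max(2)<th).astype(np.uint8))
    for i in range(1,n):
        if st[i,4]>60: print('dark',f(ce[i]),st[i,4],ray(c,*f(ce[i]),z))
dark(c,p,f,.09)
p,g,f=gm(s,(255,240,90,80)); dark(s,p,f,.081)
v=(p.min(2)>150); k=big(v); Q=np.array([ray(s,*q,.065)[:2] for q in f(cv2.convexHull(k)[:,0])]); (q,w,a)=cv2.fitEllipse(Q.astype(np.float32)); print('scene ring',q,w)
E
```

```text
left cols [346.5 346.5 346.5 346.5 346.5 346.5 346.5 346.5 346.5 346.5 346.5 346.5
 346.5 346.5 346.5 346.5 346.5 346.5 346.5 346.5 346.5 346.5]
left yaw -3.0481282074286207
bottom yaw -3.4244620465068834 42
ring [ 0.45059249 -0.32543626] 0.14818499982357025 0.151107519865036
dark [367.90840517 211.96228448] 464 [ 0.45326288 -0.3002859   0.09      ]
dark [384.41552198 212.83791209] 364 [ 0.44931266 -0.34920238  0.09      ]
dark [293.03263708 262.35182768] 766 [ 0.45064897 -0.29481003  0.081     ]
dark [305.08554217 275.40210843] 1660 [ 0.44676669 -0.3492644   0.081     ]
scene ring (0.42233580350875854, -0.34136801958084106) (0.15880975127220154, 0.2417069524526596)
```

```bash
python3 -m inch '[[0.8,-1,0,0,0,-0.18,-1],[0.8,-1,0,0,0,-0.18,-1],[0.8,-1,0,0,0,-0.18,-1],[0.8,-1,0,0,0,-0.18,-1]]' >/dev/null
python3 -m inch '[[0,-1,0,0,0,-0.14,-1],[0,-1,0,0,0,-0.14,-1],[0,-1,0,0,0,-0.14,-1]]'
python3 -m inch '[[-0.4,-1,0,0,0,-0.1,-1],[-0.4,-1,0,0,0,-0.1,-1],[-0.4,-1,0,0,0,-0.1,-1],[-0.4,-1,0,0,0,-0.1,-1]]' >/dev/null
python3 -m inch '[[-0.383,-0.936,-0.6,0,0,-0.088,-1],[-0.383,-0.936,-0.6,0,0,-0.088,-1],[-0.383,-0.936,-0.6,0,0,-0.088,-1],[-0.383,-0.936,-0.6,0,0,-0.088,-1],[-0.383,-0.936,-0.6,0,0,-0.088,-1]]'
python3 -c "
from h import *
print(np.round(manip.get_state()['joint_positions'],3))"
```

```text
clock: 1.7
tool_pos: [0.5678, -0.0364, 0.2775]
ee_rot: [[0.861, 0.508, -0.001], [0.508, -0.861, 0.0], [-0.001, -0.001, -1.0]]
force: [0.3, -0.3, 0.2]
grip_width: 0.0878
gripper_force: 0.0
clock: 2.6
tool_pos: [0.4486, -0.326, 0.1845]
ee_rot: [[0.998, -0.055, -0.005], [-0.055, -0.998, 0.003], [-0.005, -0.003, -1.0]]
force: [0.5, 0.7, -0.8]
grip_width: 0.0879
gripper_force: 0.0
[-0.69  -0.026  1.357 -0.     1.817  0.936]
```

```bash
python3 -m inch '[[0,0,-0.3,0,0,0,-1],[0,0,-0.55,0,0,0,-1],[0,0,-0.7,0,0,0,-1],[0,0,-0.77,0,0,0,-1],[0,0,-0.77,0,0,0,-1],[0,0,-0.77,0,0,0,-1]]'
python3 - <<'E'
from h import *
a=cap('scene')['pixels'];b=cap('top')['pixels']
r=lambda i,x,y,w,h:cv2.resize(i[y:y+h,x:x+w],(400,360),interpolation=cv2.INTER_CUBIC)
cv2.imwrite('pics/g1.png',np.hstack([r(a,255,220,100,90),r(b,325,170,100,90)])[:,:,::-1])
E
```

```text
clock: 3.2
tool_pos: [0.4517, -0.3249, 0.0747]
ee_rot: [[0.999, -0.051, 0.002], [-0.051, -0.999, -0.001], [0.002, 0.001, -1.0]]
force: [-0.7, -0.1, 0.5]
grip_width: 0.0878
gripper_force: 0.0
```

View pics/g1.png

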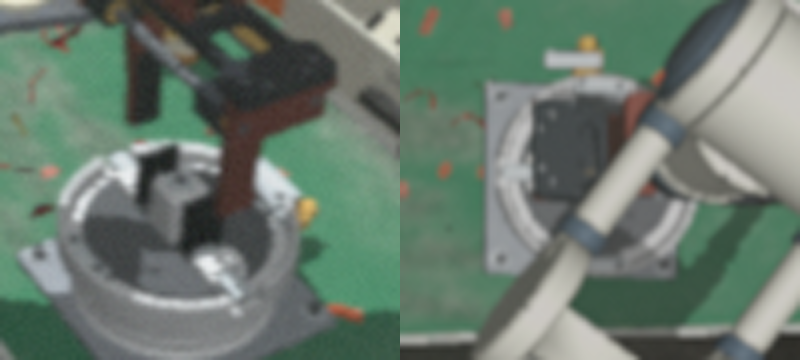

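The picture shows the scene-view fingers at crop (140,110) and (235,210), apparently shifted right/back of the tabs at (158,180) and (200,220). I'll check this by projection.

```bash
python3 - <<'E'
from h import *
s=manip.get_state(); print(np.round(s['tool_pos'],4)); c=cap('scene')
T=np.array(s['tool_pos']);R=np.array(s['ee_rot'])
f=lambda X:np.round((proj(c,X)-[255,220])*4,0)
for sg in(1,-1): print('tip',f(T+sg*.051*R[:,1]), 'tab top',f(np.array([.4506,-.3254,.101])+sg*.025*R[:,1]), 'tab bottom',f(np.array([.4506,-.3254,.061])+sg*.025*R[:,1]),'ring top notch',f(np.array([.4506,-.3254,.065])+sg*.073*R[:,1]))
print('hubtop?',f(np.array([.4506,-.3254,.09])))
for a in np.radians([0,90,180,270]): print(f(np.array([.4506+.076*np.cos(a),-.3254+.076*np.sin(a),.065])))
E
```

```text
[ 0.4518 -0.3254  0.0753]
tip [231. 253.] tab top [207. 196.] tab bottom [203. 245.] ring top notch [250. 290.]
tip [138. 157.] tab top [161. 149.] tab bottom [157. 198.] ring top notch [117. 150.]
hubtop? [182. 186.]
[274. 174.]
[110. 149.]
[ 80. 262.]
[258. 291.]
```

```bash
python3 - <<'E'
from h import *
a=cap('scene')['pixels']
cv2.imwrite('pics/g2.png',cv2.resize(a[235:295,275:340],(650,600),interpolation=cv2.INTER_CUBIC)[:,:,::-1])
E
```

```text
(no output)
```

View pics/g2.png

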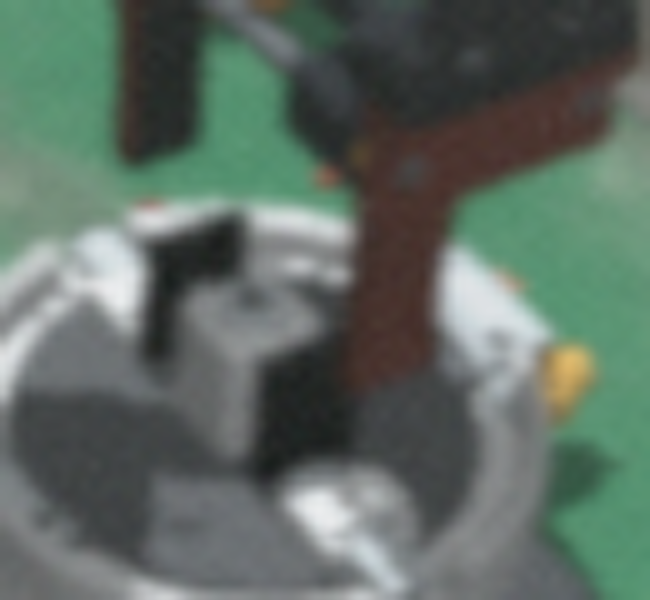

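The fingertips appear about 8–9 px (about 30 mm) higher than their projection. I'll test with a cautious descent, watching the force and the tip row.

```bash
cat > tip.py <<'E'
from h import *
c=cap('scene'); p=c['pixels'].astype(int); s=manip.get_state()
m=((p[:,:,0]>1.35*p[:,:,1])&(p[:,:,0]<120)).astype(np.uint8); m[:,:306]=0;m[:,324:]=0;m[:240]=0;m[300:]=0
n,l,st,ce=cv2.connectedComponentsWithStats(m); i=1+st[1:,4].argmax(); ys,xs=np.nonzero(l==i)
b=ys.max(); T=np.array(s['tool_pos']);R=np.array(s['ee_rot'])
print('finger bottom row',b,'col',xs[ys>b-3].mean(),'pred',[np.round(proj(c,T+sg*(s['grip_width']/2+.007)*R[:,1]),1).tolist() for sg in (1,)],'z',T[2],'F',np.round(s['force'],1),s['grip_width'],s['gripper_force'])
E
python3 tip.py
python3 -m inch '[[0,0,-0.03,0,0,0,-1],[0,0,-0.06,0,0,0,-1],[0,0,-0.06,0,0,0,-1]]'
python3 tip.py
```

```text
finger bottom row 273 col 312.22222222222223 pred [[312.4, 283.7]] z 0.07429333416043586 F [-0.1  1.1  0.1] 0.08739313159162117 0.0
clock: 3.75
tool_pos: [0.4501, -0.3245, 0.0626]
ee_rot: [[0.999, -0.052, -0.001], [-0.052, -0.999, 0.001], [-0.001, -0.001, -1.0]]
force: [0.4, -0.7, 0.3]
grip_width: 0.0878
gripper_force: 0.0
finger bottom row 277 col 310.9 pred [[311.6, 287.2]] z 0.06300269718840046 F [ 0.2 -0.1  0.8] 0.08757988853292895 0.0
```

```bash
for i in 1 2 3; do python3 -m inch '[[0,0,-0.014,0,0,0,-1],[0,0,-0.014,0,0,0,-1]]' | grep -E "tool_pos|force:" ; done; python3 tip.py
```

```text
tool_pos: [0.4505, -0.3248, 0.0614]
force: [1.1, 0.0, 0.6]
gripper_force: 0.0
tool_pos: [0.4505, -0.3248, 0.0593]
force: [-0.6, 0.4, -0.1]
gripper_force: 0.0
tool_pos: [0.4505, -0.3248, 0.0572]
force: [-0.2, -0.7, -0.0]
gripper_force: 0.0
finger bottom row 278 col 311.3125 pred [[311.6, 288.9]] z 0.05735361963195729 F [ 0.3 -0.3  0.4] 0.0877177627720696 0.0
```

There's no contact at a reported z of 0.057, so the real fingertips sit about 30 mm above the reported TCP. I'll keep descending with force checks.

```bash
for i in 1 2 3 4; do python3 -m inch '[[0,0,-0.014,0,0,0,-1],[0,0,-0.028,0,0,0,-1],[0,0,-0.028,0,0,0,-1]]' | grep -E "tool_pos|force:" ; done; python3 tip.py
```

```text
tool_pos: [0.4504, -0.3247, 0.0528]
force: [0.4, 0.3, -1.3]
gripper_force: 0.0
tool_pos: [0.4504, -0.3248, 0.0486]
force: [-0.6, -0.3, -0.4]
gripper_force: 0.0
tool_pos: [0.4504, -0.3248, 0.0445]
force: [-0.6, -0.3, 0.4]
gripper_force: 0.0
tool_pos: [0.4504, -0.3247, 0.0403]
force: [-0.0, 0.2, -0.4]
gripper_force: 0.0
finger bottom row 283 col 311.53846153846155 pred [[311.1, 293.9]] z 0.040474985028459046 F [-0.2 -0.9  0.3] 0.08789520553799271 0.0
```

```bash
python3 -m inch '[[0,0,-0.02,0,0,0,-1],[0,0,-0.02,0,0,0,1],[0,0,-0.02,0,0,0,1],[0,0,-0.02,0,0,0,1],[0,0,-0.02,0,0,0,1],[0,0,-0.02,0,0,0,1],[0,0,-0.02,0,0,0,1],[0,0,-0.02,0,0,0,1]]' 30;python3 -m inch '[[0,0,0,0,0,0,1],[0,0,0,0,0,0,1],[0,0,0,0,0,0,1]]'; python3 tip.py
```

```text
clock: 6.5
tool_pos: [0.4508, -0.3248, 0.038]
ee_rot: [[0.999, -0.052, 0.0], [-0.052, -0.999, 0.0], [0.0, -0.0, -1.0]]
force: [0.1, 1.2, 2.3]
grip_width: 0.0402
gripper_force: 30.0
clock: 6.8
tool_pos: [0.4508, -0.3248, 0.038]
ee_rot: [[0.999, -0.052, 0.0], [-0.052, -0.999, 0.0], [0.0, -0.0, -1.0]]
force: [-0.6, 1.3, 3.1]
grip_width: 0.0399
gripper_force: 30.0
finger bottom row 277 col 307.1111111111111 pred [[305.5, 288.5]] z 0.038035153044288096 F [-0.3  2.3  3.6] 0.04007975232789353 29.99109238386154
```

Both tabs are pinched at about 40–41 mm with little side force. Next I'll turn anticlockwise 46°.

```bash
python3 -m inch '[[0,0,0,0,0,0.03,1],[0,0,0,0,0,0.06,1],[0,0,0,0,0,0.09,1],[0,0,0,0,0,0.12,1],[0,0,0,0,0,0.16,1],[0,0,0,0,0,0.2,1],[0,0,0,0,0,0.23,1],[0,0,0,0,0,0.255,1],[0,0,0,0,0,0.255,1],[0,0,0,0,0,0.255,1]]'
python3 -c "
from h import *
s=manip.get_state();print(np.round(s['ft_torque'],2),np.round(s['joint_positions'],2))"
```

```text
clock: 7.85
tool_pos: [0.4506, -0.3255, 0.038]
ee_rot: [[0.734, 0.68, 0.0], [0.68, -0.734, -0.001], [-0.001, 0.001, -1.0]]
force: [-1.0, -1.3, 3.3]
grip_width: 0.0398
gripper_force: 30.0
[-0.13  0.22  0.23] [-0.69 -0.01  1.6  -0.    1.55  0.14]
```

```bash
python3 -m inch '[[0,0,0.05,0,0,0,1],[0,0,0.15,0,0,0,1],[0,0,0.35,0,0,0,1],[0,0,0.6,0,0,0,1],[0,0,0.6,0,0,0,1],[0,0,0.6,0,0,0,1]]'; python3 - <<'E'
from h import *
a=cap('scene')['pixels'];b=cap('top')['pixels']
r=lambda i,x,y,w,h:cv2.resize(i[y:y+h,x:x+w],(400,360),interpolation=cv2.INTER_CUBIC)
cv2.imwrite('pics/l1.png',np.hstack([r(a,245,200,110,99),r(b,265,150,150,135)])[:,:,::-1])
c=dict(np.load('pics/top0.npz'))
print([np.round(ray(c,u,v,z),3) for u,v,z in((303,164,.14),(276,211,.01),(285,178,.01),(212,196,.01),(222,158,.01),(310,214,0))])
E
```

```text
clock: 8.45
tool_pos: [0.451, -0.3252, 0.1286]
ee_rot: [[0.732, 0.681, 0.001], [0.681, -0.732, -0.001], [0.0, 0.002, -1.0]]
force: [0.4, 0.3, -3.7]
grip_width: 0.0398
gripper_force: 30.0
[array([ 0.593, -0.108,  0.14 ]), array([ 0.47 , -0.032,  0.01 ]), array([ 0.574, -0.064,  0.01 ]), array([0.523, 0.168, 0.01 ]), array([0.644, 0.135, 0.01 ]), array([ 0.459, -0.139,  0.   ])]
```

View pics/l1.png

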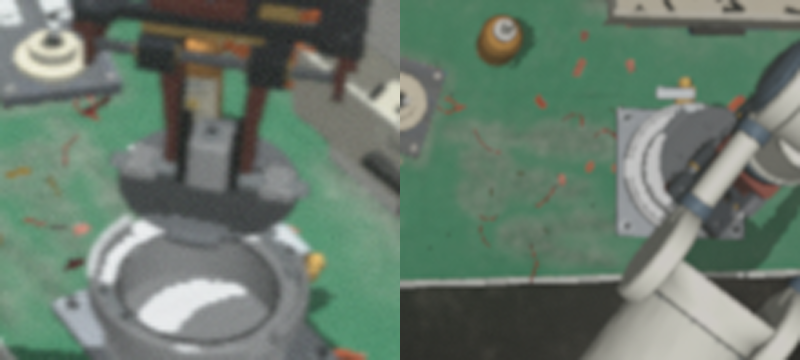

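The view shows the lid held clear of the open pot, with free bench left of the pot. I'll carry it to about (0.43,-0.145).

```bash
python3 -m inch '[[-0.05,0.3,0,0,0,0,1],[-0.14,0.65,0,0,0,0,1],[-0.14,1,0,0,0,0,1],[-0.14,1,0,0,0,0,1],[-0.14,1,0,0,0,0,1]]' | grep tool
python3 -m inch '[[0,0.2,-0.2,0,0,0,1],[0,0.2,-0.5,0,0,0,1],[0,0.2,-0.7,0,0,0,1],[0,0.2,-0.8,0,0,0,1],[0,0.2,-0.86,0,0,0,1],[0,0.2,-0.9,0,0,0,1],[0,0.2,-0.9,0,0,0,1]]'| grep -E "tool|force:"
for i in 1 2 3; do python3 -m inch '[[0,0,-0.012,0,0,0,1],[0,0,-0.012,0,0,0,1]]'| grep -E "tool|^force:"; done
```

```text
tool_pos: [0.4291, -0.1735, 0.1262]
tool_pos: [0.4299, -0.1455, -0.0069]
force: [0.5, 0.4, -3.1]
gripper_force: 30.0
tool_pos: [0.4303, -0.1453, -0.008]
force: [0.8, 1.0, -2.9]
tool_pos: [0.4297, -0.1449, -0.0106]
force: [-0.8, -0.5, -2.7]
tool_pos: [0.4295, -0.1448, -0.0129]
force: [0.9, -0.3, -3.6]
```

```bash

for i in 1 2; do python3 -m inch '[[0,0,-0.008,0,0,0,1],[0,0,-0.008,0,0,0,1]]'| grep -E "tool|^force:"; done
```

```text
tool_pos: [0.4296, -0.1449, -0.0139]
force: [0.5, -0.4, -3.7]
tool_pos: [0.4297, -0.1449, -0.014]
force: [-2.8, 0.9, 5.0]
```

Contact at the expected level. I'll release, rise and travel to the core.

```bash
python3 -m inch '[[0,0,0,0,0,0,-0.5],[0,0,0,0,0,0,-1],[0,0,0,0,0,0,-1],[0,0,0.03,0,0,0,-1],[0,0,0.3,0,0,0,-1],[0,0,0.65,0,0,0,-1],[0,0,1,0,0,0,-1],[0,0,1,0,0,0,-1]]' | grep -E "tool|force:|wid"
for i in 1 2; do python3 -m inch '[[0,0.33,0.1,0,0,0.08,-1],[0,0.66,0.1,0,0,0.08,-1],[0,1,0.1,0,0,0.08,-1],[0,1,0.1,0,0,0.08,-1]]' >/dev/null; done
python3 -m inch '[[0,0.33,0,0,0,0.018,-1],[0,0.66,0,0,0,0.018,-1],[0,1,0,0,0,0.018,-1]]' >/dev/null
python3 -m inch '[[0.063,0.297,-0.3,0,0,0,-1],[0.063,0.297,-0.5,0,0,0,-1],[0.063,0.297,-0.5,0,0,0,-1],[0.063,0.297,-0.5,0,0,0,-1]]'
python3 - <<'E'
from h import *
c=cap('scene'); s=manip.get_state(); T=np.array(s['tool_pos']);R=np.array(s['ee_rot'])
a=c['pixels']
for X in ([.4391,.3496,.022],): print('core',proj(c,np.array(X)))
for sg in(1,-1): print('tip',proj(c,T+[0,0,.031]+sg*.051*R[:,1]))
b=cap('top')['pixels']
r=lambda i,x,y,w,h:cv2.resize(i[y:y+h,x:x+w],(400,360),interpolation=cv2.INTER_CUBIC)
cv2.imwrite('pics/c1.png',np.hstack([r(a,145,130,80,72),r(b,240,140,160,144)])[:,:,::-1])
E
```

```text
tool_pos: [0.4325, -0.146, 0.1426]
force: [-0.3, -0.7, -0.3]
grip_width: 0.0876
gripper_force: 0.0
clock: 13.05
tool_pos: [0.439, 0.347, 0.0893]
ee_rot: [[0.26, 0.966, -0.002], [0.966, -0.26, -0.002], [-0.003, -0.001, -1.0]]
force: [-1.0, -0.9, 0.7]
grip_width: 0.088
gripper_force: 0.0
core [187.14280717 179.29091402]
tip [199.02535272 153.39953318]
tip [170.9095297  157.09015194]
```

View pics/c1.png

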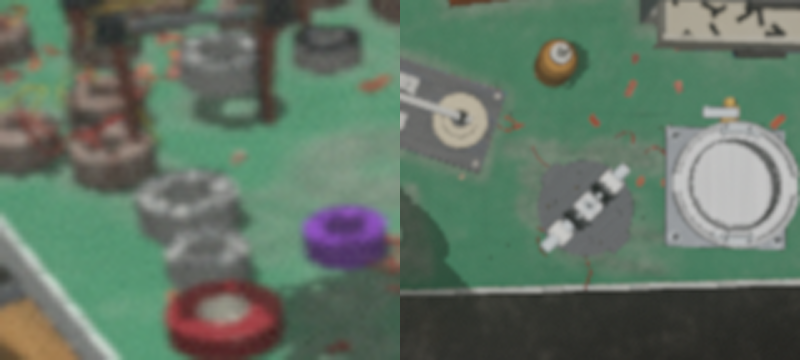

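The lid lies flat at crop (586,208) and the pot is open. The real tips match the corrected projection (+31 mm). I'll descend on the core.

```bash
python3 -m inch '[[0,0,-0.25,0,0,0,-1],[0,0,-0.5,0,0,0,-1],[0,0,-0.65,0,0,0,-1],[0,0,-0.72,0,0,0,-1],[0,0,-0.735,0,0,0,-1],[0,0,-0.735,0,0,0,-1]]'| grep -E "tool|^force:"
for i in 1 2 3; do python3 -m inch '[[0,0,-0.012,0,0,0,-1],[0,0,-0.012,0,0,0,-1]]'| grep -E "tool|^force:"; done
```

```text
tool_pos: [0.4403, 0.349, -0.0181]
force: [0.4, 0.0, 0.2]
tool_pos: [0.4399, 0.3492, -0.0206]
force: [-0.1, 0.1, 0.1]
tool_pos: [0.4391, 0.3487, -0.0238]
force: [0.1, -0.9, -0.5]
tool_pos: [0.4389, 0.3486, -0.026]
force: [0.3, 1.0, -0.1]
```

```bash
python3 -m inch '[[0,0,0,0,0,0,1],[0,0,0,0,0,0,1],[0,0,0,0,0,0,1],[0,0,0,0,0,0,1],[0,0,0,0,0,0,1],[0,0,0,0,0,0,1]]' 35
python3 -m inch '[[0,0,0.05,0,0,0,1],[0,0,0.25,0,0,0,1],[0,0,0.5,0,0,0,1],[0,0,0.8,0,0,0,1],[0,0,1,0,0,0,1],[0,0,1,0,0,0,1]]'
python3 -m inch '[[0,0,0.2,0,0,0,1],[0,0,0.2,0,0,0,1]]'
python3 - <<'E'
from h import *
c=cap('scene');s=manip.get_state(); T=np.array(s['tool_pos']);print('tip',proj(c,T+[0,0,.031])); 
a=c['pixels'];r=lambda i,x,y,w,h:cv2.resize(i[y:y+h,x:x+w],(400,400),interpolation=cv2.INTER_CUBIC)
u,v=map(int,proj(c,T+[0,0,.031])); cv2.imwrite('pics/c2.png',r(a,u-40,v-40,80,80)[:,:,::-1])
E
```

```text
clock: 14.95
tool_pos: [0.4387, 0.3487, -0.0258]
ee_rot: [[0.259, 0.966, -0.001], [0.966, -0.259, 0.0], [-0.0, -0.001, -1.0]]
force: [-1.2, 0.1, -0.3]
grip_width: 0.0626
gripper_force: 35.0
clock: 15.55
tool_pos: [0.4415, 0.35, 0.1307]
ee_rot: [[0.26, 0.966, 0.009], [0.966, -0.26, 0.005], [0.008, 0.007, -1.0]]
force: [-0.0, 1.0, -3.2]
grip_width: 0.0627
gripper_force: 35.0
clock: 15.75
tool_pos: [0.4401, 0.3491, 0.1565]
ee_rot: [[0.259, 0.966, 0.004], [0.966, -0.259, 0.002], [0.003, 0.003, -1.0]]
force: [0.7, 0.8, -2.5]
grip_width: 0.0624
gripper_force: 35.0
tip [183.20285455 138.99262179]
```

View pics/c2.png

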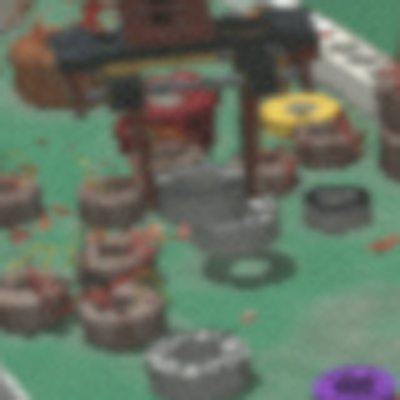

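The core is held flat between the fingers and the bigger core (200,365) is undisturbed. I'll carry it to the pot.

```bash
for i in 1 2 3 4; do python3 -m inch '[[0,-0.32,0,0,0,0,1],[0,-0.65,0,0,0,0,1],[0,-1,0,0,0,0,1],[0,-1,0,0,0,0,1]]' >/dev/null; done
python3 -m inch '[[0.077,-0.3,0,0,0,0,1],[0.077,-0.5,0,0,0,0,1],[0.077,-0.5,0,0,0,0,1],[0.077,-0.5,0,0,0,0,1]]'
python3 - <<'E'
from h import *
from meas import circ,big
c=cap('top'); p=cv2.resize(c['pixels'][170:245,335:415],None,fx=4,fy=4,interpolation=cv2.INTER_CUBIC)
a=cap('scene')['pixels']
r=lambda i,x,y,w,h:cv2.resize(i[y:y+h,x:x+w],(400,360),interpolation=cv2.INTER_CUBIC)
cv2.imwrite('pics/p1.png',np.hstack([r(a,245,190,120,108),r(c['pixels'],265,150,160,144)])[:,:,::-1])
E
```

```text
clock: 17.8
tool_pos: [0.4509, -0.325, 0.1524]
ee_rot: [[0.259, 0.966, -0.002], [0.966, -0.259, 0.003], [0.002, -0.003, -1.0]]
force: [0.6, 0.2, -2.6]
grip_width: 0.0624
gripper_force: 35.0
```

```bash
python3 -m inch '[[0,0,-0.2,0,0,0,1],[0,0,-0.4,0,0,0,1],[0,0,-0.6,0,0,0,1],[0,0,-0.75,0,0,0,1],[0,0,-0.85,0,0,0,1],[0,0,-0.93,0,0,0,1],[0,0,-0.93,0,0,0,1]]'| grep -E "tool|^force:"
python3 -m inch '[[0,0,-0.06,0,0,0,1],[0,0,-0.12,0,0,0,1],[0,0,-0.16,0,0,0,1],[0,0,-0.16,0,0,0,1]]'| grep -E "tool|^force:|wid"
for i in 1 2 3; do python3 -m inch '[[0,0,-0.008,0,0,0,1],[0,0,-0.008,0,0,0,1]]'| grep -E "tool|^force:"; done
```

```text
tool_pos: [0.4502, -0.3252, 0.0133]
force: [0.1, 0.0, -2.4]
tool_pos: [0.45, -0.326, -0.0104]
force: [0.2, -0.2, -2.4]
grip_width: 0.0626
tool_pos: [0.4507, -0.3265, -0.0102]
force: [-0.2, -0.2, -2.0]
tool_pos: [0.4507, -0.3264, -0.0115]
force: [-0.3, 0.2, -3.6]
tool_pos: [0.4506, -0.3263, -0.0129]
force: [0.1, -0.2, -3.1]
```

```bash
for i in 1 2; do python3 -m inch '[[0,0,-0.006,0,0,0,1],[0,0,-0.006,0,0,0,1]]'| grep -E "tool|^force:"; done
```

```text
tool_pos: [0.4506, -0.3263, -0.0137]
force: [0.0, 0.5, -3.6]
tool_pos: [0.4507, -0.3264, -0.0138]
force: [-3.0, 2.5, 3.9]
```

The core is on the floor. I'll open slightly (74 mm so the backs clear the mouth), lift out, and move over the lid.

```bash
python3 -m inch '[[0,0,0,0,0,0,-0.6],[0,0,0,0,0,0,-0.66],[0,0,0,0,0,0,-0.66],[0,0,0.04,0,0,0,-0.66],[0,0,0.25,0,0,0,-0.66],[0,0,0.5,0,0,0,-0.66],[0,0,0.75,0,0,0,-0.66],[0,0,0.933,0,0,0,-0.66],[0,0,0.933,0,0,0,-0.66]]'| grep -E "tool|^force:|wid"
python3 -m inch '[[-0.14,0.33,0,0,0,-0.178,-1],[-0.14,0.66,0,0,0,-0.178,-1],[-0.14,1,0,0,0,-0.178,-1],[-0.14,1,0,0,0,-0.178,-1]]' >/dev/null
python3 -m inch '[[0,0.203,0,0,0,0,-1],[0,0.203,0,0,0,0,-1],[0,0.203,0,0,0,0,-1]]'
python3 - <<'E'
from h import *
from meas import circ,big
c=cap('top'); s=cap('scene'); np.savez('pics/top1.npz',**c)
r=lambda i,x,y,w,h:cv2.resize(i[y:y+h,x:x+w],(400,360),interpolation=cv2.INTER_CUBIC)
cv2.imwrite('pics/p2.png',np.hstack([r(s['pixels'],215,200,120,108),r(c['pixels'],265,150,160,144)])[:,:,::-1])
E
```

```text
tool_pos: [0.4526, -0.3279, 0.1314]
force: [0.4, 0.0, 0.3]
grip_width: 0.073
clock: 21.6
tool_pos: [0.4294, -0.1457, 0.1247]
ee_rot: [[0.731, 0.682, -0.001], [0.682, -0.731, -0.0], [-0.001, -0.0, -1.0]]
force: [0.3, -0.9, -0.0]
grip_width: 0.0875
gripper_force: 0.0
```

View pics/p2.png

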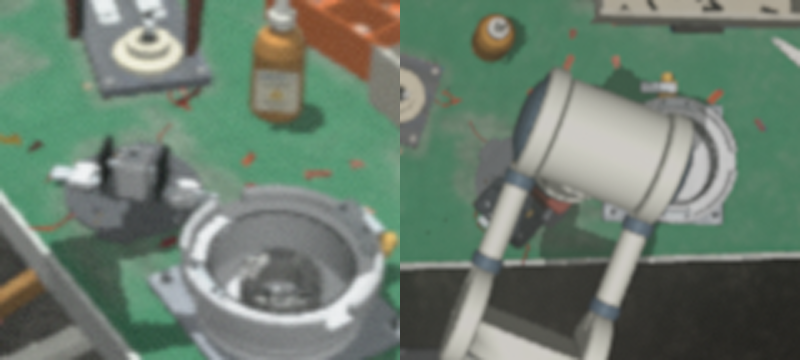

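The core lies flat in the pot at scene crop (280,280), and the lid lies on the bench with its tabs at (108,160) and (160,165). I'll regrip the lid.

```bash
python3 -m inch '[[0,0,-0.3,0,0,0,-1],[0,0,-0.55,0,0,0,-1],[0,0,-0.75,0,0,0,-1],[0,0,-0.88,0,0,0,-1],[0,0,-0.925,0,0,0,-1],[0,0,-0.925,0,0,0,-1],[0,0,-0.925,0,0,0,-1]]'| grep -E "tool|^force:"
python3 -m inch '[[0,0,0,0,0,0,1],[0,0,0,0,0,0,1],[0,0,0,0,0,0,1],[0,0,0,0,0,0,1],[0,0,0,0,0,0,1],[0,0,0,0,0,0,1],[0,0,0,0,0,0,1],[0,0,0,0,0,0,1]]' 30
python3 -m inch '[[0,0,0.05,0,0,0,1],[0,0,0.25,0,0,0,1],[0,0,0.5,0,0,0,1],[0,0,0.8,0,0,0,1],[0,0,0.95,0,0,0,1],[0,0,0.95,0,0,0,1]]'
```

```text
tool_pos: [0.4303, -0.1466, -0.0122]
force: [-0.5, -0.2, 0.3]
clock: 23.2
tool_pos: [0.4297, -0.1458, -0.0129]
ee_rot: [[0.732, 0.681, 0.0], [0.681, -0.732, 0.0], [0.0, 0.0, -1.0]]
force: [-1.9, 1.3, 5.0]
grip_width: 0.0401
gripper_force: 30.0
clock: 23.8
tool_pos: [0.4313, -0.1467, 0.1328]
ee_rot: [[0.732, 0.681, 0.006], [0.681, -0.732, -0.003], [0.003, 0.006, -1.0]]
force: [-0.2, 0.1, -3.8]
grip_width: 0.0399
gripper_force: 30.0
```

```bash
python3 -m inch '[[0.05,-0.33,0,0,0,0,1],[0.1,-0.66,0,0,0,0,1],[0.14,-1,0,0,0,0,1],[0.14,-1,0,0,0,0,1]]' >/dev/null
python3 -m inch '[[0,-0.2,0,0,0,0,1],[0,-0.2,-0.2,0,0,0,1],[0,-0.2,-0.4,0,0,0,1],[0,-0.2,-0.493,0,0,0,1],[0,-0.2,-0.493,0,0,0,1],[0,-0.2,-0.493,0,0,0,1]]'
for i in 1 2 3 4; do python3 -m inch '[[0,0,-0.01,0,0,0,1],[0,0,-0.02,0,0,0,1],[0,0,-0.02,0,0,0,1]]'| grep -E "tool|^force:"; done
```

```text
clock: 24.8
tool_pos: [0.4506, -0.3255, 0.0552]
ee_rot: [[0.732, 0.681, -0.0], [0.681, -0.732, 0.0], [-0.0, -0.0, -1.0]]
force: [0.0, 0.3, -3.1]
grip_width: 0.0398
gripper_force: 30.0
tool_pos: [0.451, -0.3261, 0.0531]
force: [-0.2, 0.7, -3.6]
tool_pos: [0.4505, -0.3258, 0.0488]
force: [-0.4, -0.3, -3.7]
tool_pos: [0.4504, -0.3258, 0.0457]
force: [-0.5, -0.4, -4.1]
tool_pos: [0.4504, -0.3258, 0.0427]
force: [0.5, -0.1, -2.8]
```

```bash
for i in 1 2 3 4; do python3 -m inch '[[0,0,-0.008,0,0,0,1],[0,0,-0.008,0,0,0,1]]'| grep -E "tool|^force:"; done
```

```text
tool_pos: [0.4505, -0.3258, 0.0417]
force: [-1.2, -0.4, -3.6]
tool_pos: [0.4505, -0.3258, 0.0405]
force: [1.0, -0.0, -4.2]
tool_pos: [0.4505, -0.3258, 0.0393]
force: [-0.1, -0.1, -3.9]
tool_pos: [0.4507, -0.3259, 0.0391]
force: [-1.2, 1.5, 2.7]
```

It's seated inside the ring. I'll turn clockwise to just before shut, then creep to the stop.

```bash
python3 -m inch '[[0,0,0,0,0,-0.03,1],[0,0,0,0,0,-0.07,1],[0,0,0,0,0,-0.11,1],[0,0,0,0,0,-0.15,1],[0,0,0,0,0,-0.19,1],[0,0,0,0,0,-0.22,1],[0,0,0,0,0,-0.245,1],[0,0,0,0,0,-0.245,1],[0,0,0,0,0,-0.245,1]]'
for i in 1 2 3 4 5; do python3 -m inch '[[0,0,0,0,0,-0.005,1],[0,0,0,0,0,-0.005,1]]' >/dev/null; python3 -c "
from h import *
s=manip.get_state();R=s['ee_rot'];print('yaw',round(float(np.degrees(np.arctan2(R[1][0],R[0][0]))),2),np.round(s['ft_torque'],2),np.round(s['force'],1))"; done
```

```text
clock: 27.7
tool_pos: [0.4511, -0.3263, 0.0391]
ee_rot: [[1.0, -0.019, 0.001], [-0.019, -1.0, -0.001], [0.001, 0.001, -1.0]]
force: [0.3, -0.3, 2.1]
grip_width: 0.0399
gripper_force: 30.0
yaw -2.04 [-0.07  0.14  0.11] [ 0.  -0.4  3.5]
yaw -2.97 [0.   0.09 0.22] [-0.9 -0.   5.7]
yaw -3.86 [0.09 0.11 0.35] [ 0.7 -0.1  4.7]
yaw -4.72 [0.26 0.05 0.43] [1.7 1.9 5.2]
yaw -5.58 [ 0.67 -0.03  0.67] [0.7 4.5 5.8]
```

```bash
for i in 1 2; do python3 -m inch '[[0,0,0,0,0,-0.005,1],[0,0,0,0,0,-0.005,1],[0,0,0,0,0,-0.005,1]]' >/dev/null; python3 -c "
from h import *
s=manip.get_state();R=s['ee_rot'];print('yaw',round(float(np.degrees(np.arctan2(R[1][0],R[0][0]))),2),np.round(s['ft_torque'],2),np.round(s['force'],1),s['grip_width'])"; done
```

```text
yaw -6.41 [ 0.75 -0.02  0.94] [1.5 5.3 7. ] 0.04015864771158719
yaw -7.27 [ 0.84 -0.11  1.16] [0.6 4.9 6.6] 0.039921320099926626
```

The torque climbs steadily, so the lid is against the stops. I'll let go and look.

```bash
python3 -m inch '[[0,0,0,0,0,0,0.04],[0,0,0,0,0,0,-0.1],[0,0,0,0,0,0,-0.25],[0,0,0,0,0,0,-0.4],[0,0,0,0,0,0,-1],[0,0,0,0,0,0,-1],[0,0,0,0,0,0,-1]]'
python3 -m inch '[[0,0,0.2,0,0,0,-1],[0,0,0.5,0,0,0,-1],[0,0,0.9,0,0,0,-1],[0,0,1,0,0,0,-1]]' >/dev/null
python3 -m inch '[[0,0.33,0.5,0,0,0,-1],[0,0.66,0.5,0,0,0,-1],[0,1,0.5,0,0,0,-1],[0,1,0.5,0,0,0,-1]]'>/dev/null
python3 -m inch '[[0,0.33,0,0,0,0,-1],[0,0.66,0,0,0,0,-1],[0,1,0,0,0,0,-1],[0,1,0,0,0,0,-1]]'
python3 - <<'E'
from h import *
c=cap('top'); s=cap('scene'); np.savez('pics/top2.npz',**c)
r=lambda i,x,y,w,h:cv2.resize(i[y:y+h,x:x+w],(400,400),interpolation=cv2.INTER_CUBIC)
cv2.imwrite('pics/f.png',np.hstack([r(s['pixels'],255,235,85,85),r(c['pixels'],337,175,76,76)])[:,:,::-1])
E
```

```text
clock: 30.0
tool_pos: [0.4502, -0.3259, 0.0377]
ee_rot: [[0.991, -0.13, -0.001], [-0.13, -0.991, 0.0], [-0.001, -0.0, -1.0]]
force: [0.5, -0.6, -0.6]
grip_width: 0.0822
gripper_force: 0.0
clock: 31.2
tool_pos: [0.4504, -0.021, 0.2637]
ee_rot: [[0.992, -0.123, 0.001], [-0.123, -0.992, 0.002], [0.001, -0.002, -1.0]]
force: [0.8, -1.1, 0.1]
grip_width: 0.0883
gripper_force: 0.0
```

View pics/f.png

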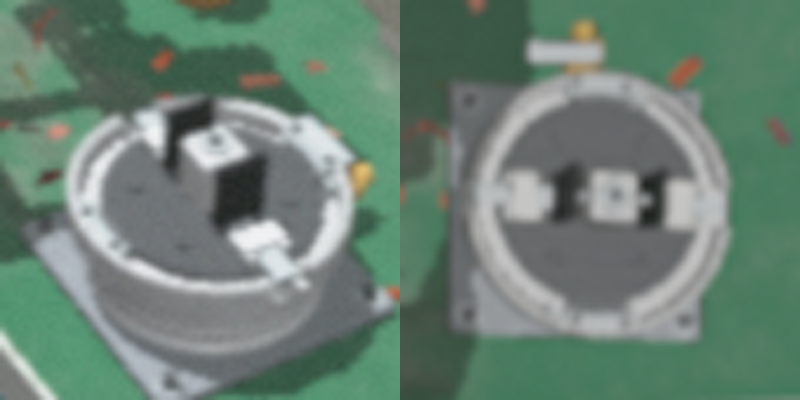

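The lid looks shut, with both bolts in their notches (right crop near (490,195) and (712,208)). As a check, I'll compare the tab positions with the initial image.

```bash
python3 - <<'E'
from h import *
for k in('top0','top2'):
    c=dict(np.load(f'pics/{k}.npz')); p=cv2.resize(c['pixels'][170:245,335:415],None,fx=4,fy=4,interpolation=cv2.INTER_CUBIC).astype(int)
    n,l,st,ce=cv2.connectedComponentsWithStats((p.max(2)<70).astype(np.uint8))
    print(k,[(np.round(ce[i]/4+[335,170],2).tolist(),int(st[i,4])) for i in range(1,n) if st[i,4]>60])
a,b=[np.load(f'pics/{k}.npz')['pixels'][195:250,95:205].astype(int) for k in('top0','top2')]; print('core area diff',(abs(a-b).max(2)>60).sum())
for u0,u1 in((110,140),(165,197)): print((abs(a-b).max(2)>60)[:,u0-95:u1-95].sum())
E
```

```text
top0 [([368.28, 212.34], 464), ([384.79, 213.21], 364)]
top2 [([368.52, 211.57], 561), ([384.9, 212.76], 451)]
core area diff 158
0
0
```

```bash
python3 -c "
from cell import manip
print(manip.sign_off())"
```

```text
the job is handed in; nothing more can be done
None
```

The core is lying flat on the pot's floor, and the lid is back on, turned clockwise to its stops with both latch bolts out in their notches. The bigger core and tape show no change in the images and I went nowhere near the bottle; I handed the job in at about 31 s of the 72 s allowed.

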